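Load the roller stack on the leaning press post and pump it tight

ROBOT

A 6-joint arm with a two-finger parallel gripper is mounted at the origin on the work surface. World frame = base frame: x ahead of the robot, y to its left, z up, the work surface at z = 0. Lengths are in mm, angles in rad, forces in N, time in s.
With the tool pointing down it reaches from about 275 to 750 mm from the base axis. Payload 10.2 kg.
Tool frame: the origin (TCP) lies midway between the tips of the shut fingers; the grasp point (between the pads) lies 19 mm behind it; z points along the fingers, y is the line along which they close (so a half turn about z gives the same grasp; the last joint's range is limited). The gripper opens to 85 mm and grips with 20 to 120 N. Pads are 22 mm wide; open, the fingers measure 114 mm over their backs; the gripper's body (76 mm by 85 mm) begins 54 mm behind the grasp point. The pads swing forward as they close: fully open they stand 13 mm farther back than shut.
Start: joints at [-0.223, 0.313, 1.498, -0, 1.331, -0.223], TCP at [525.006, -0.013, 231.294] pointing down, gripper open.
Joint ranges: [-2.94, 2.94], [-0.97, 2.17], [0.19, 2.56], [-1.23, 4.37], [0.02, 3.11], [-2.88, 2.88]. Speed limits (rad/s): [2.39, 2.39, 3.01, 3.14, 3.14, 3.14].

INTERFACE

Orientations are given as a unit quaternion [w, x, y, z].
In Python, from rig import ctrl gives the robot as it stands.
- The arm moves only by the tool arm_command, never from a script. Its argument "increments" is a list of rows, each an object with "dr": the turn, a rotation vector about the tool's x, y, z in units of pi/4 rad (1.0 is pi/4 rad), a list of three; "offset": the shift along the tool's x, y, z in units of 120 mm (1.0 is 120 mm), a list of three; "hand": the opening, from -1 (shut) to 1 (fully open). A call has 1 to 8 rows; each row shifts and turns the commanded pose from where the row before left it, along the tool's axes as they then stand; what a row does not reach is not made up. A row lasts 1/10 s, in which the tool goes at most 50 mm and 8.59 degrees, less where a joint would pass 70% of its speed; a pose out of reach is approached as far as the arm can. A call with a number of a shift or a turn outside -1 to 1 is refused whole. A call with a gripper value outside its range is refused whole. The fingers move at their own pace and stop on an object; "grip_force" is the grip in N (left out, the last holds). Time passes only in rows, so rows that do not move let the fingers close. It gives the time, the measured TCP pose, the force, the opening and the grip force at its end, in the units of the state.
- ctrl.sense(): the state, without advancing time (a new reading comes with each control period).
- ctrl.capture(name): name is "scene" or "side" or "wrist"; returns the picture (384x512x3 uint8, red, green, blue); there is no depth.
- ctrl.camera_info(name): a dict with "K" (3x3 intrinsics, pixels), "R" (3x3) and "t" (3): a world point X has camera coordinates R X + t. Camera axes: x right, y down, z forward; pixel columns grow to the right and rows downward; lengths in mm; the calibration is good to about 2 mm. A picture is of the moment at which its call begins: read the wrist's pose just before it. camera_info takes no time and is no camera call; for the wrist camera it gives the pose at the moment of the call.
- ctrl.finish_job(): hands the job in; it is judged then, once.
The state is a dict: "time_s": time; "joints": joint angles; "dq": joint speeds; "tau": joint torques, N m; "eef_pos": TCP position; "ee_rot": TCP orientation; "force": force on the tool from outside, world axes, zero at the start; "wrist_torque": the same for the moment, N m; "grip_width": opening from 0.0 (shut) to 1.0 (fully open); "grip_force": force on a finger pad.
Only numpy, scipy, OpenCV 4.12 (cv2) and the standard library are available. Lean on these libraries where they do the work, as an engineer would, in place of code of your own. Each camera call takes 0.05 s, during which the arm holds its last target. There are 200 camera calls.

TASK

Load the parts press: thread the grey nylon roller down the leaning steel post until it is fully home on its seat, then the bronze collar fully home on top of it. Then pump the black-handled hand lever through at least three full strokes, letting it come right back up after each, to lock the stack. Do not press the red release button, and leave the other parts on the counter where they lie.

Things in the scene. Friction and masses are not known exactly. Their poses are not given: they have to be found in the camera images.
- press: Blue parts press bolted to the counter: base plate 200 x 340 x 18 mm. Origin on the counter under the press; its x axis points away from the operator, y to the left, z up. The post stands on its left (+y) half, the pump with the lever on its right (-y) half
- post: Steel locating post, 18 mm in diameter for 50 mm, then a cone to 8 mm at 60 mm. Origin at its foot, at the centre of its seat (dark flange, 64 mm across, on a 72 mm square blue block), 88 mm above the counter; z runs up the post, which leans 30 degrees (0.524 rad) from vertical towards the -x of the press, the operator. Rings may not slide down by themselves: carry or push them home
- post_tip (a point): Tip of the post, 60 mm up its axis from the seat
- roller: Grey nylon roller, a ring of 46 mm outside and 22 mm bore diameter, 26 mm tall, lying flat on the counter with its bore upright; either end may go first. Origin at the centre of its underside, z along the bore
- roller_mid (a point): Middle of the roller, on its axis, 13 mm from either end. Home: 13 mm up the post from the seat
- collar: Bronze (brass-coloured) collar, a ring of 42 mm outside and 22 mm bore diameter, 18 mm tall, lying flat on the counter with its bore upright; either end may go first. Origin at the centre of its underside, z along the bore
- collar_mid (a point): Middle of the collar, on its axis, 9 mm from either end. Home on the roller: 35 mm up the post from the seat
- lever (a joint): Angle of the sprung hand lever of the pump, rad: 0 up at rest, 0.62 at the bottom stop. A full stroke goes beyond 0.52 and back below 0.10. About 4 N at the handle starts it and 10 N holds it down; the spring brings it back up when let go
- lever_grip (a point): Centre of the lever's black cross handle, a bar of 20 mm diameter and 92 mm long, parallel to the press's y axis. It is 150 mm from the pivot; at rest the arm rises 50 degrees above level from the pivot towards the press's -x (the operator), and it goes down as it is pumped
- lever_pivot (a point): Pivot of the lever, 98 mm above the counter; the hinge axis runs along the press's y
- release (a joint): Travel of the big red release button, m: 0 up, 0.006 fully pressed. Leave it alone
- release_top (a point): Top of the red release button, 40 mm in diameter, between the post and the lever
- link: Titanium knee link, silver bar with round eyes, 126 x 36 x 18 mm, lying flat. Bystander. Origin at its underside
- bracket: Black carbon ankle bracket, an L of 75 x 45 mm and 58 mm tall. Bystander. Origin at its underside
- adapter: Chrome offset adapter, two offset discs, 60 x 48 mm and 38 mm tall. Bystander. Origin at its underside
- wrench: Steel wrench 160 mm long, lying flat. Bystander. Origin at its underside
- bottle: Small blue bottle with a red cap, 38 mm across, 95 mm tall. Bystander. Origin at its underside
- jar: White jar with a black cap, 60 mm across, 55 mm tall. Bystander. Origin at its underside
Not all that is in view belongs to the job. What is shaped like the roller but purple is not meant. What is shaped like the collar but green is not meant.

How it is judged (in metres and radians):
On the way, in this order (a step that is already met when the one before it is completed fails the run):
1. the grey roller is threaded fully home on the post (z of roller_mid in the frame of post between 0.01 and 0.0165 m and x of roller_mid in the frame of post between -0.005 and 0.005 m and y of roller_mid in the frame of post between -0.005 and 0.005 m and angle between the z axis of roller and the z axis of post, either way round below 0.12 rad), for 0.2 s.
2. the bronze collar is threaded down until it sits on the roller, the roller still home (all of step 1 and z of collar_mid in the frame of post between 0.032 and 0.0385 m and x of collar_mid in the frame of post between -0.005 and 0.005 m and y of collar_mid in the frame of post between -0.005 and 0.005 m and angle between the z axis of collar and the z axis of post, either way round below 0.12 rad), for 0.2 s.
3. first stroke: the lever is pushed down beyond 0.52 rad, both rings home (all of step 2 and value of joint lever above 0.52 rad), for 0.05 s.
4. the lever comes back up, below 0.10 rad (value of joint lever below 0.1 rad), for 0.05 s.
5. second stroke: the lever is pushed down beyond 0.52 rad, both rings home (all of step 3), for 0.05 s.
6. the lever comes back up, below 0.10 rad (value of joint lever below 0.1 rad), for 0.05 s.
7. third stroke: the lever is pushed down beyond 0.52 rad, both rings home (all of step 5), for 0.05 s.
At the end, for the whole second after the job is handed in: The roller sits on the seat (its middle 10 to 16.5 mm up the post) and the collar on the roller (its middle 32 to 38.5 mm up the post), both within 5 mm of the post's axis in x and y and aligned with it within 0.12 rad, at rest; the lever is back up, below 0.10 rad (all of step 2 and value of joint lever below 0.1 rad and linear speed of each of roller, collar below 0.02 m/s); the robot touches nothing.
It fails at once if the red release button is pressed more than 3 mm (value of joint release above 0.003 m).
It fails at once if a bystander is moved more than 25 mm (distance of any of link, bracket, adapter, wrench, bottle, jar from where it was at the start of the episode above 0.025 m).
It also fails if it takes over 72 s, if anything falls off the work surface, if the arm or the gripper's body presses on something with over 40 N, if the wrist force passes 120 N, or if a joint passes its speed limit or range.

## Working session

There is one attempt and no reset: what is moved stays moved. The work goes in short steps, Python scripts to look and compute and a tool call to move; the robot and the scene stay as the last step left them, time stands still between calls to the robot, and variables do not carry over. Pictures are saved under pics/ and viewed, at most 13 in all, crops included, and the job is handed in when it is done.

Besides the shell and the picture viewer there is one more tool, called as name([rows], argument=value, ...), one row to a line, values as JSON. arm_command: Moves the arm, as the interface text tells. Shifts and turns lie within -1 to 1; 1 stands for 120 mm of shift or pi/4 rad of turn. Its arguments: {"type":"object","properties":{"increments":{"type":"array"},"grip_force":{"type":"number"}},"required":["increments"]}

```bash
ls; mkdir -p pics
python3 - <<'E'
from rig import ctrl
import cv2,numpy as np
ims=[]
for n in("scene","side","wrist"):
    im=ctrl.capture(n); cv2.imwrite(f"pics/{n}0.png",im[:,:,::-1]); 
    c=ctrl.camera_info(n); print(n,np.round(c["K"],1).tolist(),np.round(c["R"],3).tolist(),np.round(c["t"],1).tolist())
print(ctrl.sense())
E
```

```text
pics
scene [[439.2, 0.0, 259.6], [0.0, 439.2, 192.6], [0.0, 0.0, 1.0]] [[-0.492, 0.871, -0.011], [0.579, 0.317, -0.751], [-0.651, -0.376, -0.66]] [281.3, -222.7, 1712.6]
side [[349.2, 0.0, 255.6], [0.0, 349.2, 188.2], [0.0, 0.0, 1.0]] [[-0.752, -0.658, 0.023], [-0.436, 0.472, -0.766], [0.494, -0.586, -0.642]] [444.4, 345.7, 730.7]
wrist [[298.2, 0.0, 256.8], [0.0, 298.2, 194.2], [0.0, 0.0, 1.0]] [[1.0, -0.001, -0.001], [-0.0, -0.951, 0.31], [-0.001, -0.31, -0.951]] [-525.9, -39.4, 380.4]
{'time_s': 0.15, 'joints': array([-2.23431034e-01,  3.13342338e-01,  1.49826160e+00,  1.40492481e-05,
        1.33101077e+00, -2.23373939e-01]), 'dq': array([ 0.00098362, -0.00397901, -0.00351892, -0.00070119,  0.00034262,
        0.00082717]), 'tau': array([ 1.79854873e-03, -4.12368500e+01, -2.59796566e+01, -1.57318855e-04,
        3.17765021e-03, -3.62555340e-05]), 'eef_pos': array([5.24804419e+02, 1.95548894e-02, 2.30856227e+02]), 'ee_rot': array([-4.36065052e-04,  7.07128057e-01,  7.07085320e-01, -2.66541691e-04]), 'force': array([1.58337348, 0.41500655, 0.08850619]), 'wrist_torque': array([-0.03430178,  0.01677795,  0.0274069 ]), 'grip_force': 0.0, 'grip_width': 1.001294747465901}
```

View pics/scene0.png

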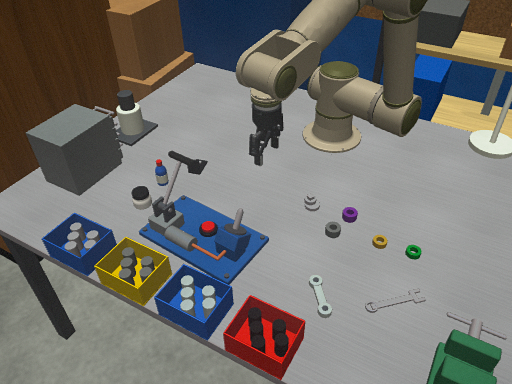

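View pics/side0.png

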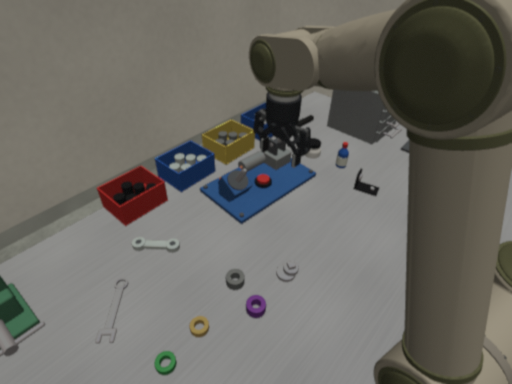

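View pics/wrist0.png

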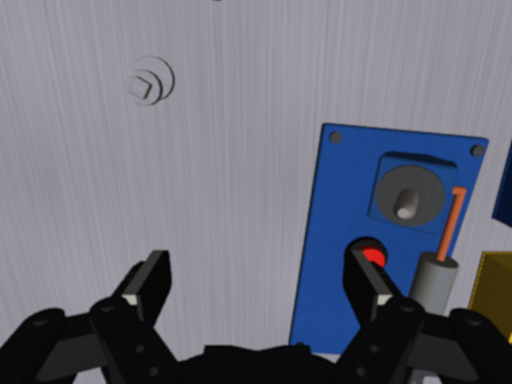

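The scene view shows the grey roller at (333,229), purple ring (350,214), brass collar (380,241) and green ring (413,252). In the side view the roller is at (235,278) and the collar at (199,326). The wrist view shows the plate corner at (323,124) and the post tip at about (404,210). By colour, the grey one is the roller and the brass one the collar. I'll measure them and confirm in a crop.

```bash
cat > h.py <<'E'
import numpy as np,cv2
from rig import ctrl
def ray(c,p):
    K,R,t=(np.array(c[k],float) for k in("K","R","t"))
    d=R.T@np.linalg.inv(K)@np.array([p[0],p[1],1.]); return -R.T@t,d/np.linalg.norm(d)
def plane(c,p,z):
    o,d=ray(c,p); return o+d*(z-o[2])/d[2]
def tri(rs):
    A=sum(np.eye(3)-np.outer(d,d) for o,d in rs); b=sum((np.eye(3)-np.outer(d,d))@o for o,d in rs)
    X=np.linalg.solve(A,b); return X,[np.linalg.norm(np.cross(X-o,d)) for o,d in rs]
def proj(c,X):
    q=c["K"]@(c["R"]@np.array(X,float)+c["t"]); return q[:2]/q[2]
def blob(mask,near,box=25):
    m=np.zeros_like(mask,np.uint8);x,y=near;m[y-box:y+box,x-box:x+box]=mask[y-box:y+box,x-box:x+box]
    cs,_=cv2.findContours(m,cv2.RETR_EXTERNAL,cv2.CHAIN_APPROX_NONE)
    c=max(cs,key=cv2.contourArea); return c.reshape(-1,2)
def rot(q):
    from scipy.spatial.transform import Rotation as S
    return S.from_quat([q[1],q[2],q[3],q[0]]).as_matrix()
E
python3 - <<'E'
from h import *
I={n:cv2.imread(f"pics/{n}0.png") for n in("scene","side","wrist")}
C={n:ctrl.camera_info(n) for n in I}
H={n:cv2.cvtColor(I[n],cv2.COLOR_BGR2HSV).astype(int) for n in I}
# plate edges, wrist
h=H["wrist"]; blue=(h[...,0]>100)&(h[...,0]<125)&(h[...,1]>130)&(h[...,2]>60)
L=[(np.argmax(blue[r,280:])+280,r) for r in range(140,320,4)]
T=[(c,np.argmax(blue[:,c])) for c in range(340,470,4)]
def fit(P,z):
    X=np.array([plane(C["wrist"],p,z)[:2] for p in P]); v=cv2.fitLine(X.astype(np.float32),cv2.DIST_HUBER,0,.01,.01).ravel(); return v[2:],v[:2]
a,u=fit(L,18); b,v=fit(T,18)
k=np.linalg.solve(np.c_[u,-v],b-a); cor=a+u*k[0]
print("corner",cor,"y dir",u,"x dir",v)
for n,ps in {"scene":{"roller":(333,229),"collar":(380,241)},"side":{"roller":(235,278),"collar":(199,326)}}.items():
    for k,p in ps.items():
        h=H[n]; g=cv2.absdiff(I[n],cv2.medianBlur(I[n],51)).max(2)>22
        c=blob(g,p,22); bb=cv2.boundingRect(c); print(n,k,bb,np.round(plane(C[n],(bb[0]+bb[2]/2-.5,bb[1]+bb[3]/2-.5),13 if k=="roller" else 9),1))
def crop(n,x,y,w,hh,f): return cv2.resize(I[n][y:y+hh,x:x+w],None,fx=f,fy=f,interpolation=cv2.INTER_CUBIC)
out=np.zeros((600,800,3),np.uint8)
out[:300,:400]=crop("scene",180,185,100,75,4); out[:300,400:]=crop("scene",300,195,133,100,3.0075)[:300,:400]
out[300:,:400]=crop("wrist",340,140,133,100,3.0075)[:300,:400]; out[300:,400:]=crop("scene",130,145,100,75,4)
cv2.imwrite("pics/crop1.png",out)
E
```

```text
corner [603.6928   50.62757] y dir [0.0908428 0.9958652] x dir [ 0.9958896  -0.09057513]
scene roller (325, 221, 16, 18) [482.7 200.2  13. ]
scene collar (372, 235, 16, 14) [458.  337.5   9. ]
side roller (225, 269, 20, 22) [482.5 201.3  13. ]
side collar (189, 316, 21, 22) [457.9 337.4   9. ]
```

View pics/crop1.png

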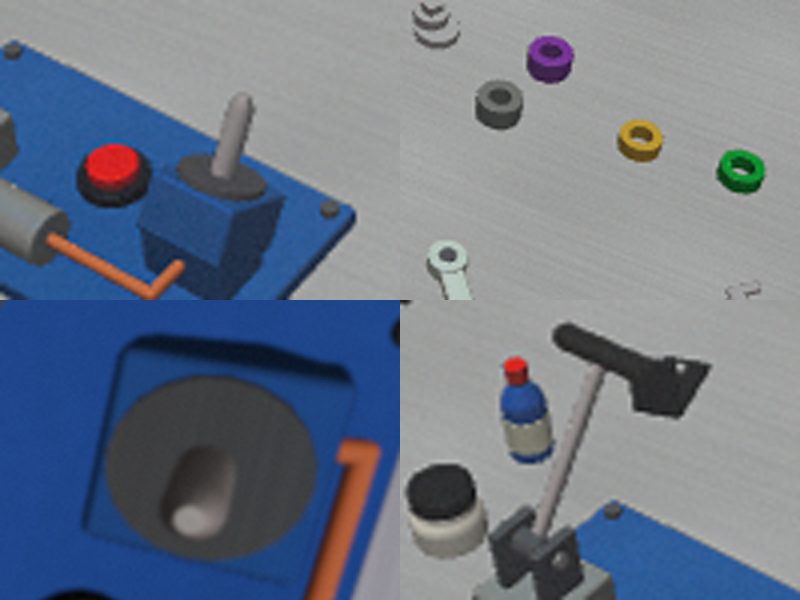

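The crop confirms the targets: the grey ring in the scene view is the roller, the brass ring next to it is the collar, and the purple and green rings are decoys. The post tip is at scene (240.7,209.2) and wrist (402.2,213.1); the flange centre is at scene (235.2,229) and wrist (410.2,195.2). The bracket lies behind the right end of the handle.

Run:
```python
from h import *
S,W=ctrl.camera_info("scene"),ctrl.camera_info("wrist")
tip=tri([ray(S,(240.7,209.2)),ray(W,(402.2,213.1))]); ft=tri([ray(S,(235.2,229)),ray(W,(410.2,195.2))])
print(tip,ft, "expected z 140, 88"); d=tip[0]-ft[0]; print(d,np.linalg.norm(d),np.degrees(np.arctan2(d[1],-d[0])))
psi=-np.arctan2(.0908,.9959); x=np.array([np.cos(psi),np.sin(psi)]);y=np.array([-x[1],x[0]])
o=np.array([603.7,50.6])+100*x-170*y; print("press origin",o)
for n,X in(("tip",tip[0]),("foot",ft[0])): r=X[:2]-o; print(n,r@x,r@y)
for n,p,z in(("tipS",(240.7,209.2),140),):
  X=plane(S,p,z);X2=plane(W,(402.2,213.1),z);print(X,X2)
X=plane(S,(235.2,229),88);X2=plane(W,(410.2,195.2),88);print(X,X2)
# handle left end in scene
print("button",plane(S,(208,226.5),45))
for z in (205,213): print("handle end", plane(S,(130+568/4-100,145+(335-300)/4),z))
```

```text
(array([649.58226655, -13.97833326, 137.44987707]), [np.float64(0.1683479172566695), np.float64(0.16834791725672543)]) (array([680.95832455, -14.76098746,  87.41208853]), [np.float64(0.44388531048532764), np.float64(0.44388531048532115)]) expected z 140, 88
[-31.376058     0.7826542   50.03778855] 59.066486655406216 1.4289075222105097
press origin [ 687.85141449 -127.77751943]
tip -48.44372212677481 109.85439565644964
foot -17.12620317911582 111.92383282228498
[651.79114808 -12.68425253 140.        ] [648.19416539 -12.7851375  140.        ]
[681.35867722 -14.93516868  88.        ] [680.48221388 -14.10656495  88.        ]
button [ 676.91336005 -113.76762026   45.        ]
handle end [ 604.38947125 -274.08912021  205.        ]
handle end [ 612.5529509  -266.27992489  213.        ]
```

Run:
```python
from h import *
S,D,W=[ctrl.camera_info(n) for n in("scene","side","wrist")]
for n,a,b,z in(("purple",(350,214),(256,306),13),("green",(413,252),(165,362),9),("adapter",(312,203),(288,272),10)): print(n,plane(S,a,z),plane(D,b,z))
print("adapter wrist",plane(W,(152,80),10))
```

```text
purple [394.62688239 222.21798024  13.        ] [397.19170576 220.05431564  13.        ]
green [451.07522265 433.24547679   9.        ] [451.99056869 432.4121213    9.        ]
adapter [402.19941538  96.98402126  10.        ] [400.90345764  94.95816374  10.        ]
adapter wrist [406.66727221  98.54018834  10.        ]
```

arm_command([
  {"offset":[0.33,-0.07,0.1],"dr":[0,0,0.18],"hand":1},
])

```text
time_s: 0.25
eef_pos: [517.8, 37.3, 219.8]
ee_rot: [0.001, 0.757, 0.654, 0.001]
force: [1.5, 0.9, -0.6]
grip_width: 1.003
grip_force: 0.0
```

```bash
cat >> h.py <<'E'
from scipy.spatial.transform import Rotation as Ro
def Rt(yaw_deg,tilt_deg):
    "tool x heading yaw, tool z down tilted forward by tilt"
    y=np.radians(yaw_deg); x=np.array([np.cos(y),np.sin(y),0]); z=np.array([0,0,-1.])
    t=np.radians(tilt_deg); X=x*np.cos(t)-z*np.sin(t); Z=z*np.cos(t)+x*np.sin(t)
    return np.c_[X,np.cross(Z,X),Z]
def plan(p,R,n=None):
    s=ctrl.sense(); R0=rot(s["ee_rot"]); p0=s["eef_pos"]; rv=Ro.from_matrix(R0.T@R).as_rotvec()
    need=max(np.linalg.norm(np.array(p)-p0)/40,np.degrees(np.linalg.norm(rv))/8.2); n=n or max(1,int(np.ceil(need)))
    print("n",n,"dr each",np.round(rv/n/(np.pi/4),3)); dp=(np.array(p)-p0)/n
    for k in range(n):
        Rk=R0@Ro.from_rotvec(rv*k/n).as_matrix(); print(np.round(Rk.T@dp/120,3).tolist())
E
python3 -c "
from h import *
plan([482.5,200.8,60],Rt(-2,0))"
```

```text
n 11 dr each [ 0.    -0.     0.169]
[0.119, -0.045, 0.121]
[0.112, -0.06, 0.121]
[0.103, -0.074, 0.121]
[0.092, -0.087, 0.121]
[0.08, -0.099, 0.121]
[0.066, -0.108, 0.121]
[0.051, -0.116, 0.121]
[0.035, -0.122, 0.121]
[0.019, -0.125, 0.121]
[0.002, -0.127, 0.121]
[-0.015, -0.126, 0.121]
```

arm_command([
  {"offset":[0.12,-0.045,0.12],"dr":[0,0,0.17],"hand":1},
  {"offset":[0.11,-0.06,0.12],"dr":[0,0,0.17],"hand":1},
  {"offset":[0.1,-0.075,0.12],"dr":[0,0,0.17],"hand":1},
  {"offset":[0.09,-0.09,0.12],"dr":[0,0,0.17],"hand":1},
  {"offset":[0.08,-0.1,0.12],"dr":[0,0,0.17],"hand":1},
  {"offset":[0.065,-0.11,0.12],"dr":[0,0,0.17],"hand":1},
  {"offset":[0.05,-0.115,0.12],"dr":[0,0,0.17],"hand":1},
  {"offset":[0.035,-0.12,0.12],"dr":[0,0,0.17],"hand":1},
])

```text
time_s: 1.05
eef_pos: [489.2, 158.6, 103.3]
ee_rot: [-0.0, 0.984, 0.177, -0.0]
force: [-0.1, -0.5, 0.0]
grip_width: 1.0
grip_force: 0.0
```

arm_command([
  {"offset":[0.02,-0.125,0.12],"dr":[0,0,0.17],"hand":1},
  {"offset":[0,-0.125,0.12],"dr":[0,0,0.17],"hand":1},
  {"offset":[-0.015,-0.125,0.1],"dr":[0,0,0.16],"hand":1},
  {"offset":[0,0,0],"dr":[0,0,0],"hand":1},
  {"offset":[0,0,0],"dr":[0,0,0],"hand":1},
])

```text
time_s: 1.55
eef_pos: [480.0, 202.0, 63.5]
ee_rot: [0.0, 1.0, -0.014, -0.0]
force: [-0.7, -0.3, 0.3]
grip_width: 1.003
grip_force: 0.0
```

```bash
python3 -c "
from h import *
W=ctrl.camera_info('wrist');im=ctrl.capture('wrist');cv2.imwrite('pics/w1.png',im[:,:,::-1])
for X in([482.5,200.8,26],[482.5,200.8,0]): print(proj(W,X))
hs=cv2.cvtColor(im,cv2.COLOR_RGB2HSV); p=proj(W,[482.5,200.8,26]).astype(int)
dk=(cv2.cvtColor(im,cv2.COLOR_RGB2GRAY)<110)
u=proj(W,[482.5,200.8,20]).round().astype(int); c=blob(dk,tuple(u),45); print(cv2.minEnclosingCircle(c),cv2.boundingRect(c))
plan([482.5,200.8,0],Rt(-2,0))"
```

```text
[259.39097208 222.83552131]
[259.0626607  208.71133106]
((256.6739196777344, 214.8913116455078), 36.91523742675781) (222, 178, 70, 74)
n 2 dr each [ 0.    -0.     0.004]
[0.009, 0.004, 0.266]
[0.009, 0.004, 0.266]
```

View pics/w1.png

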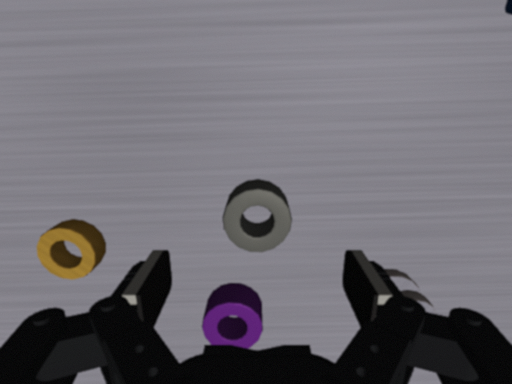

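```bash
python3 -c "
from h import *
W=ctrl.camera_info('wrist');print(plane(W,(257.2,217),26))
im=cv2.imread('pics/w1.png');hs=cv2.cvtColor(im,cv2.COLOR_BGR2HSV);m=(hs[...,0]>10)&(hs[...,0]<32)&(hs[...,1]>100)
print(cv2.boundingRect(blob(m,(71,250),45)),plane(W,(67,255),18))"
```

```text
[486.87357645 201.88882717  26.        ]
(37, 220, 68, 59) [458.48325941 337.87197768  18.        ]
```

```bash
python3 -c "
from h import *
W=ctrl.camera_info('wrist');g=cv2.imread('pics/w1.png',0)
print(g[172:256:2,257].tolist())
print(g[218,215:300:2].tolist())"
```

```text
[136, 131, 130, 108, 35, 26, 25, 24, 48, 99, 109, 106, 104, 102, 100, 94, 91, 122, 131, 130, 133, 131, 133, 135, 133, 103, 27, 27, 25, 24, 28, 26, 42, 95, 98, 96, 94, 92, 90, 91, 120, 135]
[132, 133, 134, 125, 82, 89, 93, 92, 94, 94, 95, 97, 84, 40, 30, 71, 124, 135, 135, 134, 134, 135, 135, 135, 135, 135, 116, 56, 20, 40, 86, 94, 96, 97, 96, 97, 99, 94, 92, 133, 134, 136, 134]
```

arm_command([
  {"offset":[0.03,0,0.26],"dr":[0,0,0],"hand":1},
  {"offset":[0,0,0.26],"dr":[0,0,0],"hand":1},
  {"offset":[0,0,0],"dr":[0,0,0],"hand":1},
  {"offset":[0,0,0],"dr":[0,0,0],"hand":1},
])

```text
time_s: 2.0
eef_pos: [484.1, 201.7, 1.9]
ee_rot: [-0.0, 1.0, -0.015, 0.0]
force: [-0.9, -1.0, 1.1]
grip_width: 0.997
grip_force: 0.0
```

arm_command([
  {"offset":[0,0,0],"dr":[0,0,0],"hand":-1},
  {"offset":[0,0,0],"dr":[0,0,0],"hand":-1},
  {"offset":[0,0,0],"dr":[0,0,0],"hand":-1},
  {"offset":[0,0,0],"dr":[0,0,0],"hand":-1},
  {"offset":[0,0,0],"dr":[0,0,0],"hand":-1},
  {"offset":[0,0,0],"dr":[0,0,0],"hand":-1},
], grip_force=50)

```text
time_s: 2.6
eef_pos: [484.1, 202.2, 2.2]
ee_rot: [-0.0, 1.0, -0.015, 0.001]
force: [-2.3, -0.9, 8.8]
grip_width: 0.514
grip_force: 51.6
```

arm_command([
  {"offset":[0,0,-0.1],"dr":[0,0,0],"hand":-1},
  {"offset":[0,0,-0.3],"dr":[0,0,0],"hand":-1},
  {"offset":[0,0,-0.4],"dr":[0,0,0],"hand":-1},
  {"offset":[0,0,-0.4],"dr":[0,0,0],"hand":-1},
  {"offset":[0,0,-0.2],"dr":[0,0,0],"hand":-1},
  {"offset":[0,0,0],"dr":[0,0,0],"hand":-1},
])

```text
time_s: 3.2
eef_pos: [484.9, 202.4, 173.4]
ee_rot: [-0.001, 1.0, -0.016, 0.004]
force: [-0.3, 0.8, -2.0]
grip_width: 0.518
grip_force: 51.2
```

```bash
python3 -c "
from h import *
a=np.array([-.498,.0454,.866]);F=np.array([680.5,-14.8,88])
print(F+88*a);plan(F+88*a,Rt(-5.2,30))"
```

```text
[636.676  -10.8048 164.208 ]
n 7 dr each [-0.003  0.094  0.011]
[0.188, 0.248, 0.012]
[0.189, 0.247, 0.026]
[0.189, 0.245, 0.041]
[0.187, 0.243, 0.055]
[0.184, 0.242, 0.07]
[0.181, 0.24, 0.084]
[0.176, 0.238, 0.098]
```

arm_command([
  {"offset":[0.19,0.248,0.01],"dr":[-0.003,0.094,0.011],"hand":-1},
  {"offset":[0.19,0.247,0.025],"dr":[-0.003,0.094,0.011],"hand":-1},
  {"offset":[0.19,0.245,0.04],"dr":[-0.003,0.094,0.011],"hand":-1},
  {"offset":[0.187,0.243,0.055],"dr":[-0.003,0.094,0.011],"hand":-1},
  {"offset":[0.184,0.242,0.07],"dr":[-0.003,0.094,0.011],"hand":-1},
  {"offset":[0.18,0.24,0.084],"dr":[-0.003,0.094,0.011],"hand":-1},
  {"offset":[0.175,0.238,0.1],"dr":[-0.003,0.094,0.011],"hand":-1},
  {"offset":[0,0,0],"dr":[0,0,0],"hand":-1},
])

```text
time_s: 4.0
eef_pos: [635.1, -14.5, 157.1]
ee_rot: [0.013, 0.966, -0.047, 0.255]
force: [-1.6, -0.1, -0.4]
grip_width: 0.508
grip_force: 51.2
```

arm_command([
  {"offset":[0,0,0],"dr":[0,0,0],"hand":-1},
  {"offset":[0,0,0],"dr":[0,0,0],"hand":-1},
])

```text
time_s: 4.2
eef_pos: [634.8, -10.6, 158.8]
ee_rot: [0.012, 0.966, -0.045, 0.255]
force: [-0.8, 0.2, 0.5]
grip_width: 0.513
grip_force: 51.2
```

Run:
```python
from h import *
s=ctrl.sense();print(np.round(s["eef_pos"],1),np.round(rot(s["ee_rot"]),3).tolist())
W=ctrl.camera_info('wrist');I={n:ctrl.capture(n)[:,:,::-1] for n in("wrist","scene","side")}
a=np.array([-.498,.0454,.866]);F=np.array([680.5,-14.8,88])
S=ctrl.camera_info("scene")
print("tip W,S",proj(W,F+60*a),proj(S,F+60*a),"foot",proj(W,F))
out=np.zeros((600,800,3),np.uint8)
for k,v in I.items(): cv2.imwrite(f"pics/{k}2.png",v)
out[:384,:512]=I["wrist"]
out[:288,512:]=cv2.resize(I["scene"][170:242,200:272],(288,288),interpolation=2)
out[300:588,512:]=cv2.resize(I["side"][130:202,200:272],(288,288),interpolation=2)
cv2.imwrite("pics/m2.png",out)
```

```text
[634.8 -10.6 158.8] [[0.866, -0.092, 0.491], [-0.08, -0.996, -0.046], [0.493, 0.0, -0.87]]
tip W,S [257.79572502 228.42180069] [241.11307493 209.02596421] foot [257.39059794 196.44391612]
```

View pics/m2.png

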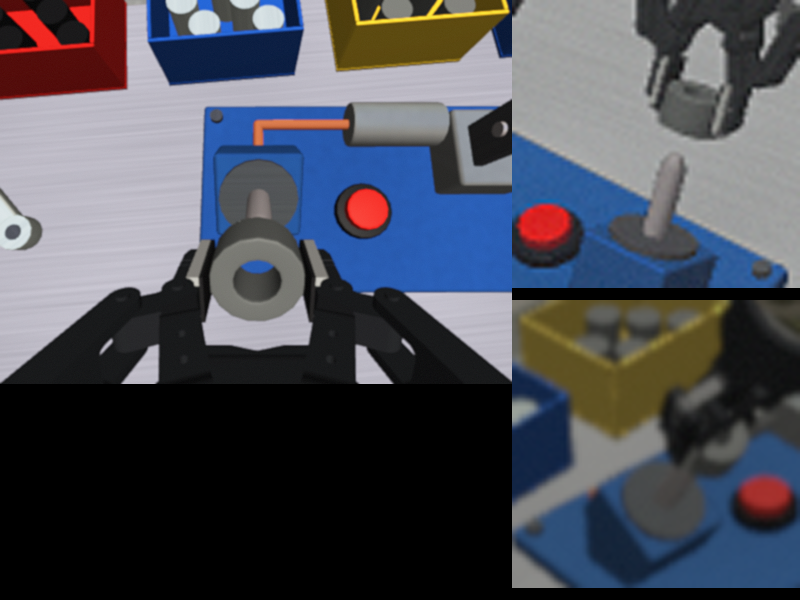

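The wrist view shows the roller held level, centred at about (257,278), with the post behind it in the same column (257). The scene crop shows it just above the post tip, slightly towards the operator.

Run:
```python
from h import *
s=ctrl.sense();R=rot(s["ee_rot"]);p=s["eef_pos"];W=ctrl.camera_info('wrist')
for d in(-24,-11,2): 
    c=p+d*R[:,2]; print(d,proj(W,c),proj(W,c+23*R[:,0]),proj(W,c-23*R[:,0]),proj(W,c-11*R[:,0]),proj(W,c+11*R[:,0]))
g=cv2.imread('pics/wrist2.png',0);print(list(zip(range(216,326,3),g[216:326:3,258].tolist())))
a=np.array([-.498,.0454,.866]);F=np.array([680.5,-14.8,88])
e=cv2.imread('pics/wrist2.png');print(g[192,212:306:3].tolist())
```

```text
-24 [258.17711738 281.53064644] [258.23469818 236.0362355 ] [258.12523036 322.52641798] [258.15164476 301.65647881] [258.20388963 260.37797312]
-11 [258.0318743  266.25646635] [258.07716949 223.95522919] [257.99070383 304.70561267] [258.01170494 285.09265434] [258.05298546 246.54072355]
2 [257.90885809 253.31972846] [257.94485871 213.80820536] [257.87589555 289.4968936 ] [257.89273853 271.0113253 ] [257.92567152 234.86659448]
[(216, 122), (219, 68), (222, 72), (225, 73), (228, 74), (231, 75), (234, 75), (237, 98), (240, 137), (243, 122), (246, 121), (249, 120), (252, 119), (255, 118), (258, 115), (261, 91), (264, 88), (267, 87), (270, 86), (273, 73), (276, 70), (279, 72), (282, 70), (285, 70), (288, 69), (291, 72), (294, 73), (297, 72), (300, 81), (303, 128), (306, 123), (309, 120), (312, 119), (315, 119), (318, 115), (321, 156), (324, 180)]
[86, 60, 77, 80, 82, 82, 81, 81, 82, 82, 82, 82, 82, 86, 105, 117, 122, 122, 101, 83, 84, 85, 83, 85, 83, 84, 84, 84, 82, 78, 75, 82]
```

arm_command([
  {"offset":[0.036,0.004,0],"dr":[0,0.01,0],"hand":-1},
  {"offset":[0,0,0.1],"dr":[0,0,0],"hand":-1},
  {"offset":[0,0,0.1],"dr":[0,0,0],"hand":-1},
  {"offset":[0,0,0.1],"dr":[0,0,0],"hand":-1},
  {"offset":[0,0,0],"dr":[0,0,0],"hand":-1},
  {"offset":[0,0,0],"dr":[0,0,0],"hand":-1},
])

```text
time_s: 4.95
eef_pos: [656.8, -14.0, 129.3]
ee_rot: [0.012, 0.965, -0.045, 0.259]
force: [0.1, 0.8, -0.9]
grip_width: 0.514
grip_force: 51.3
```

```bash
cat >> h.py <<'E'
def along():
    a=np.array([-.498,.0454,.866]);F=np.array([680.5,-15.3,88]);s=ctrl.sense();d=s["eef_pos"]-F;R=rot(s["ee_rot"])
    print("s",d@a,"off tool",np.round(R.T@(d-a*(d@a)),2),"force tool",np.round(R.T@s["force"],1),"angle",np.degrees(np.arccos(-R[:,2]@a)))
E
python3 -c "
from h import *
along()"
```

```text
s 47.64623682106134 off tool [0.17 0.82 0.  ] force tool [-0.4 -0.8  0.8] angle nanh.py:34: RuntimeWarning: invalid value encountered in arccos
  print("s",d@a,"off tool",np.round(R.T@(d-a*(d@a)),2),"force tool",np.round(R.T@s["force"],1),"angle",np.degrees(np.arccos(-R[:,2]@a)))
```

arm_command([
  {"offset":[0,-0.004,0.08],"dr":[0,0,0],"hand":-1},
  {"offset":[0,0,0.08],"dr":[0,0,0],"hand":-1},
  {"offset":[0,0,0.08],"dr":[0,0,0],"hand":-1},
  {"offset":[0,0,0.06],"dr":[0,0,0],"hand":-1},
  {"offset":[0,0,0],"dr":[0,0,0],"hand":-1},
])

```text
time_s: 5.45
eef_pos: [674.8, -15.2, 97.5]
ee_rot: [0.012, 0.965, -0.045, 0.258]
force: [-0.4, 0.8, -0.5]
grip_width: 0.513
grip_force: 51.3
```

```bash
python3 -W ignore -c "
from h import *
along()"
```

```text
s 11.017395129732755 off tool [-0.16  0.4   0.  ] force tool [-0.6 -0.8  0.2] angle nan
```

arm_command([
  {"offset":[0,0,0.035],"dr":[0,0,0],"hand":-1},
  {"offset":[0,0,0.025],"dr":[0,0,0],"hand":-1},
  {"offset":[0,0,0.012],"dr":[0,0,0],"hand":-1},
  {"offset":[0,0,0],"dr":[0,0,0],"hand":-1},
  {"offset":[0,0,0],"dr":[0,0,0],"hand":-1},
])

```text
time_s: 5.95
eef_pos: [679.0, -15.6, 91.8]
ee_rot: [0.012, 0.965, -0.045, 0.259]
force: [-5.2, 0.4, 4.0]
grip_width: 0.514
grip_force: 52.0
```

```bash
python3 -W ignore -c "
from h import *
along()"
```

```text
s 4.073825866994895 off tool [0.64 0.43 0.  ] force tool [-2.5  0.1 -6.1] angle nan
```

arm_command([
  {"offset":[0,0,0.012],"dr":[0,0,0],"hand":-1},
  {"offset":[0,0,0],"dr":[0,0,0],"hand":-1},
  {"offset":[0,0,0],"dr":[0,0,0],"hand":1},
  {"offset":[0,0,0],"dr":[0,0,0],"hand":1},
  {"offset":[0,0,0],"dr":[0,0,0],"hand":1},
  {"offset":[0,0,0],"dr":[0,0,0],"hand":1},
  {"offset":[0,0,0],"dr":[0,0,0],"hand":1},
  {"offset":[0,0,0],"dr":[0,0,0],"hand":1},
])

```text
time_s: 6.75
eef_pos: [679.9, -15.7, 90.0]
ee_rot: [0.012, 0.965, -0.045, 0.259]
force: [-0.9, -0.9, 0.9]
grip_width: 0.998
grip_force: 0.0
```

arm_command([
  {"offset":[0,0,-0.3],"dr":[0,0,0],"hand":1},
  {"offset":[0,0,-0.4],"dr":[0,0,0],"hand":1},
  {"offset":[0,0,-0.2],"dr":[0,0,0],"hand":1},
  {"offset":[0,0,0],"dr":[0,0,0],"hand":1},
])

```text
time_s: 7.15
eef_pos: [626.4, -10.6, 187.3]
ee_rot: [0.013, 0.964, -0.045, 0.262]
force: [0.4, -0.8, 0.1]
grip_width: 1.0
grip_force: 0.0
```

Run:
```python
from h import *
W=ctrl.camera_info('wrist');I={n:ctrl.capture(n)[:,:,::-1] for n in("wrist","scene","side")}
for k,v in I.items(): cv2.imwrite(f"pics/{k}3.png",v)
out=np.zeros((600,800,3),np.uint8)
out[:384,:512]=I["wrist"]
out[:288,512:]=cv2.resize(I["scene"][190:262,200:272],(288,288),interpolation=2)
out[300:588,512:]=cv2.resize(I["side"][140:212,200:272],(288,288),interpolation=2)
cv2.imwrite("pics/m3.png",out)
plan([458.3,337.7,180],Rt(-2,0))
```

```text
n 10 dr each [ 0.002 -0.067 -0.007]
[-0.145, -0.276, -0.081]
[-0.147, -0.277, -0.073]
[-0.149, -0.278, -0.065]
[-0.151, -0.279, -0.057]
[-0.152, -0.28, -0.048]
[-0.153, -0.281, -0.04]
[-0.153, -0.282, -0.032]
[-0.153, -0.283, -0.023]
[-0.152, -0.283, -0.015]
[-0.151, -0.284, -0.006]
```

View pics/m3.png

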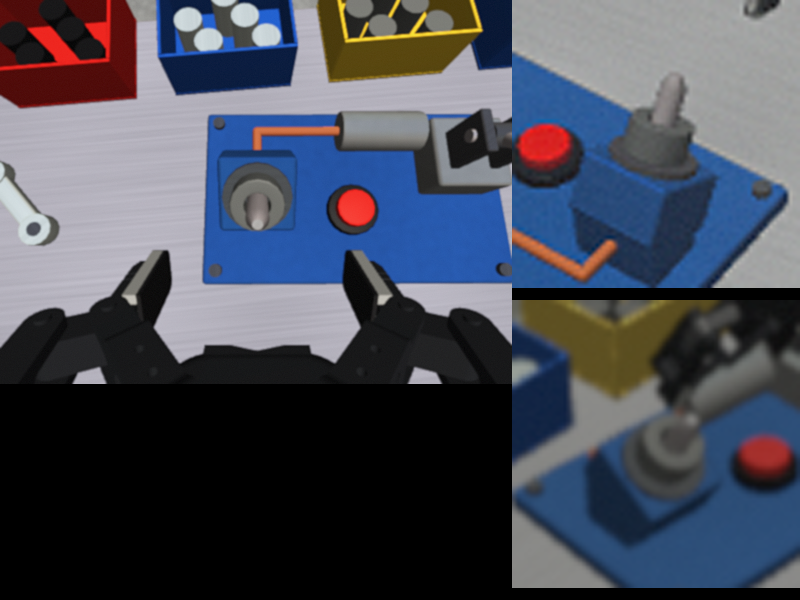

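The roller sits flush and level on the dark flange: wrist (257,200), and centred in the scene crop. Next, the collar.

arm_command([
  {"offset":[-0.145,-0.276,-0.08],"dr":[0.002,-0.067,-0.007],"hand":1},
  {"offset":[-0.147,-0.277,-0.073],"dr":[0.002,-0.067,-0.007],"hand":1},
  {"offset":[-0.149,-0.278,-0.065],"dr":[0.002,-0.067,-0.007],"hand":1},
  {"offset":[-0.15,-0.279,-0.057],"dr":[0.002,-0.067,-0.007],"hand":1},
  {"offset":[-0.152,-0.28,-0.048],"dr":[0.002,-0.067,-0.007],"hand":1},
  {"offset":[-0.153,-0.281,-0.04],"dr":[0.002,-0.067,-0.007],"hand":1},
  {"offset":[-0.153,-0.282,-0.03],"dr":[0.002,-0.067,-0.007],"hand":1},
  {"offset":[-0.153,-0.283,-0.023],"dr":[0.002,-0.067,-0.007],"hand":1},
])

```text
time_s: 8.1
eef_pos: [491.6, 269.7, 179.6]
ee_rot: [0.003, 0.998, -0.024, 0.05]
force: [0.5, -0.4, -0.7]
grip_width: 0.999
grip_force: 0.0
```

arm_command([
  {"offset":[-0.152,-0.283,0.3],"dr":[0.002,-0.067,-0.007],"hand":1},
  {"offset":[-0.15,-0.284,0.3],"dr":[0.002,-0.067,-0.007],"hand":1},
  {"offset":[0,0,0.3],"dr":[0,0,0],"hand":1},
  {"offset":[0,0,0],"dr":[0,0,0],"hand":1},
  {"offset":[0,0,0],"dr":[0,0,0],"hand":1},
])

```text
time_s: 8.6
eef_pos: [466.6, 333.7, 74.2]
ee_rot: [0.0, 1.0, -0.019, -0.001]
force: [0.3, 0.0, 1.2]
grip_width: 1.0
grip_force: 0.0
```

Run:
```python
from h import *
s=ctrl.sense();print(np.round(s["eef_pos"],1))
W=ctrl.camera_info('wrist');im=ctrl.capture('wrist')[:,:,::-1];cv2.imwrite('pics/w4.png',im)
hs=cv2.cvtColor(np.ascontiguousarray(im),cv2.COLOR_BGR2HSV);m=(hs[...,0]>10)&(hs[...,0]<32)&(hs[...,1]>100)
u=proj(W,[458.3,337.7,9]).round().astype(int);c=blob(m,tuple(u),60);x,y,w,h=cv2.boundingRect(c);print(u,(x,y,w,h))
v=hs[...,2];print(v[y-4:y+h+6:2,x+w//2].tolist())
# bore: non-collar hole inside
# bottom edge of top face = y+h ; face height by model
for X in([458.3,337.7,18],): 
  X=np.array(X);print(proj(W,X),proj(W,X+[21,0,0]),proj(W,X-[21,0,0]),proj(W,X+[11,0,0]),proj(W,X-[11,0,0]),proj(W,X+[0,21,0]),proj(W,X-[0,21,0]))
plan([458.3,337.7,0],Rt(-2,0))
```

```text
[466.6 333.7  74.2]
[253 221] (223, 194, 56, 57)
[135, 111, 53, 51, 60, 124, 148, 147, 148, 151, 151, 136, 135, 135, 135, 137, 138, 137, 139, 141, 110, 53, 51, 52, 55, 113, 150, 152, 155, 154, 153, 136, 139, 139]
[252.51155275 226.20828012] [251.2442437  198.87471613] [253.70439585 251.93574821] [251.8574466  212.10039351] [253.14524079 239.87578494] [223.62763157 227.22803706] [281.45674785 225.18635988]
n 2 dr each [-0.001  0.    -0.002]
[-0.038, -0.014, 0.315]
[-0.038, -0.015, 0.315]
```

arm_command([
  {"offset":[-0.076,-0.034,0.2],"dr":[0,0,0],"hand":1},
  {"offset":[0,0,0.21],"dr":[0,0,0],"hand":1},
  {"offset":[0,0,0.2],"dr":[0,0,0],"hand":1},
  {"offset":[0,0,0],"dr":[0,0,0],"hand":1},
  {"offset":[0,0,0],"dr":[0,0,0],"hand":1},
])

```text
time_s: 9.15
eef_pos: [458.5, 338.5, 3.1]
ee_rot: [-0.001, 1.0, -0.019, 0.0]
force: [-0.2, 0.2, 1.1]
grip_width: 1.0
grip_force: 0.0
```

arm_command([
  {"offset":[0,0,0],"dr":[0,0,0],"hand":-1},
  {"offset":[0,0,0],"dr":[0,0,0],"hand":-1},
  {"offset":[0,0,0],"dr":[0,0,0],"hand":-1},
  {"offset":[0,0,0],"dr":[0,0,0],"hand":-1},
  {"offset":[0,0,0],"dr":[0,0,0],"hand":-1},
  {"offset":[0,0,0],"dr":[0,0,0],"hand":-1},
])

```text
time_s: 9.75
eef_pos: [457.8, 338.7, 2.6]
ee_rot: [-0.001, 1.0, -0.018, -0.0]
force: [-2.2, -1.8, 9.0]
grip_width: 0.47
grip_force: 49.5
```

arm_command([
  {"offset":[0,0,-0.1],"dr":[0,0,0],"hand":-1},
  {"offset":[0,0,-0.3],"dr":[0,0,0],"hand":-1},
  {"offset":[0,0,-0.4],"dr":[0,0,0],"hand":-1},
  {"offset":[0,0,-0.4],"dr":[0,0,0],"hand":-1},
  {"offset":[0,0,-0.3],"dr":[0,0,0],"hand":-1},
  {"offset":[0,0,0],"dr":[0,0,0],"hand":-1},
  {"offset":[0,0,0],"dr":[0,0,0],"hand":-1},
])

```text
time_s: 10.45
eef_pos: [457.4, 338.3, 181.8]
ee_rot: [-0.0, 1.0, -0.018, -0.0]
force: [-1.4, -0.1, -1.6]
grip_width: 0.469
grip_force: 50.8
```

```bash
python3 -c "
from h import *
a=np.array([-.498,.0454,.866]);F=np.array([680.5,-15.3,88])
plan(F+90*a,Rt(-5.2,30),10)"
```

```text
n 10 dr each [-0.002  0.067  0.007]
[0.159, 0.286, 0.013]
[0.16, 0.285, 0.022]
[0.16, 0.284, 0.03]
[0.16, 0.283, 0.039]
[0.159, 0.282, 0.048]
[0.158, 0.281, 0.057]
[0.156, 0.28, 0.065]
[0.154, 0.279, 0.074]
[0.151, 0.278, 0.082]
[0.148, 0.278, 0.091]
```

arm_command([
  {"offset":[0.16,0.286,0.013],"dr":[-0.002,0.067,0.007],"hand":-1},
  {"offset":[0.16,0.285,0.022],"dr":[-0.002,0.067,0.007],"hand":-1},
  {"offset":[0.16,0.284,0.03],"dr":[-0.002,0.067,0.007],"hand":-1},
  {"offset":[0.16,0.283,0.04],"dr":[-0.002,0.067,0.007],"hand":-1},
  {"offset":[0.159,0.282,0.048],"dr":[-0.002,0.067,0.007],"hand":-1},
  {"offset":[0.158,0.281,0.057],"dr":[-0.002,0.067,0.007],"hand":-1},
  {"offset":[0.156,0.28,0.065],"dr":[-0.002,0.067,0.007],"hand":-1},
  {"offset":[0.154,0.279,0.074],"dr":[-0.002,0.067,0.007],"hand":-1},
])

```text
time_s: 11.25
eef_pos: [599.8, 57.1, 166.8]
ee_rot: [0.01, 0.977, -0.04, 0.207]
force: [1.3, 0.1, -1.8]
grip_width: 0.471
grip_force: 50.9
```

arm_command([
  {"offset":[0.15,0.278,0.082],"dr":[-0.002,0.067,0.007],"hand":-1},
  {"offset":[0.148,0.278,0.08],"dr":[-0.002,0.067,0.007],"hand":-1},
  {"offset":[0,0,0],"dr":[0,0,0],"hand":-1},
  {"offset":[0,0,0],"dr":[0,0,0],"hand":-1},
  {"offset":[0,0,0],"dr":[0,0,0],"hand":-1},
])

```text
time_s: 11.75
eef_pos: [634.4, -10.4, 165.8]
ee_rot: [0.012, 0.965, -0.045, 0.258]
force: [0.1, 0.3, 0.0]
grip_width: 0.469
grip_force: 51.0
```

```bash
python3 -W ignore - <<'E'
from h import *
along();s=ctrl.sense();R=rot(s["ee_rot"]);p=s["eef_pos"];print(R.round(3).tolist())
W=ctrl.camera_info('wrist');im=ctrl.capture('wrist')[:,:,::-1];cv2.imwrite('pics/w5.png',im)
c=p-15.5*R[:,2]
print([proj(W,c+k*R[:,0]).round(1).tolist() for k in(21,11,0,-11,-21)],[proj(W,c+k*R[:,1]).round(1).tolist() for k in(-21,21)])
hs=cv2.cvtColor(np.ascontiguousarray(im),cv2.COLOR_BGR2HSV);m=(hs[...,0]>10)&(hs[...,0]<32)&(hs[...,1]>100)
print(cv2.boundingRect(blob(m,tuple(proj(W,c).round().astype(int)),60)))
print(list(zip(range(216,326,3),hs[216:326:3,258,2].tolist())))
E
```

```text
s 90.51106432279722 off tool [-1.21 -0.69  0.  ] force tool [ 0.1 -0.4 -0. ] angle nan
[[0.863, -0.092, 0.497], [-0.08, -0.996, -0.046], [0.499, 0.0, -0.867]]
[[258.1, 231.9], [258.1, 251.1], [258.1, 271.3], [258.0, 290.5], [258.0, 307.3]] [[214.9, 271.3], [301.3, 271.2]]
(214, 218, 86, 86)
[(216, 137), (219, 132), (222, 138), (225, 143), (228, 143), (231, 180), (234, 206), (237, 203), (240, 205), (243, 208), (246, 207), (249, 134), (252, 176), (255, 177), (258, 176), (261, 175), (264, 175), (267, 177), (270, 148), (273, 142), (276, 137), (279, 137), (282, 143), (285, 146), (288, 168), (291, 205), (294, 210), (297, 213), (300, 211), (303, 204), (306, 194), (309, 193), (312, 185), (315, 188), (318, 186), (321, 188), (324, 185)]
```

arm_command([
  {"offset":[0.006,0.006,0.08],"dr":[0,0,0],"hand":-1},
  {"offset":[0,0,0.1],"dr":[0,0,0],"hand":-1},
  {"offset":[0,0,0.1],"dr":[0,0,0],"hand":-1},
  {"offset":[0,0,0.1],"dr":[0,0,0],"hand":-1},
  {"offset":[0,0,0],"dr":[0,0,0],"hand":-1},
  {"offset":[0,0,0],"dr":[0,0,0],"hand":-1},
])

```text
time_s: 12.4
eef_pos: [658.1, -14.2, 126.7]
ee_rot: [0.012, 0.965, -0.045, 0.258]
force: [-1.2, -0.1, -3.7]
grip_width: 0.471
grip_force: 50.8
```

```bash
python3 -W ignore -c "
from h import *
along()"
```

```text
s 44.77277735146356 off tool [-0.05  0.91  0.  ] force tool [-2.8  0.2  2.6] angle nan
```

arm_command([
  {"offset":[-0.006,-0.004,0.03],"dr":[0,0,0],"hand":-1},
  {"offset":[0,0,0.04],"dr":[0,0,0],"hand":-1},
  {"offset":[0,0,0.03],"dr":[0,0,0],"hand":-1},
  {"offset":[0,0,0.02],"dr":[0,0,0],"hand":-1},
  {"offset":[0,0,0],"dr":[0,0,0],"hand":-1},
  {"offset":[0,0,0],"dr":[0,0,0],"hand":-1},
])

```text
time_s: 13.0
eef_pos: [665.0, -14.5, 114.7]
ee_rot: [0.012, 0.965, -0.045, 0.259]
force: [-1.5, 0.1, -2.8]
grip_width: 0.465
grip_force: 50.9
```

```bash
python3 -W ignore -c "
from h import *
along()"
```

```text
s 30.886582678769077 off tool [-0.03  0.56  0.  ] force tool [-2.7  0.   1.7] angle nan
```

arm_command([
  {"offset":[-0.004,0,0.012],"dr":[0,0,0],"hand":-1},
  {"offset":[0,0,0.012],"dr":[0,0,0],"hand":-1},
  {"offset":[0,0,0],"dr":[0,0,0],"hand":-1},
  {"offset":[0,0,0],"dr":[0,0,0],"hand":-1},
])

```text
time_s: 13.4
eef_pos: [665.4, -14.4, 114.3]
ee_rot: [0.012, 0.965, -0.045, 0.259]
force: [-25.3, 1.1, 21.1]
grip_width: 0.472
grip_force: 53.8
```

```bash
python3 -W ignore -c "
from h import *
along()"
```

```text
s 30.296749014098186 off tool [0.09 0.49 0.  ] force tool [-11.3   1.2 -30.9] angle nan
```

arm_command([
  {"offset":[0,0,-0.008],"dr":[0,0,0],"hand":-1},
  {"offset":[0,0,0],"dr":[0,0,0],"hand":1},
  {"offset":[0,0,0],"dr":[0,0,0],"hand":1},
  {"offset":[0,0,0],"dr":[0,0,0],"hand":1},
  {"offset":[0,0,0],"dr":[0,0,0],"hand":1},
  {"offset":[0,0,0],"dr":[0,0,0],"hand":1},
])

```text
time_s: 14.0
eef_pos: [665.7, -14.5, 112.9]
ee_rot: [0.012, 0.965, -0.045, 0.259]
force: [-0.2, 0.2, -0.3]
grip_width: 1.0
grip_force: 0.0
```

arm_command([
  {"offset":[0,0,-0.3],"dr":[0,0,0],"hand":1},
  {"offset":[0,0,-0.4],"dr":[0,0,0],"hand":1},
  {"offset":[-0.1,0.3,-0.4],"dr":[0,-0.15,0],"hand":1},
  {"offset":[-0.2,0.35,-0.4],"dr":[0,-0.15,0],"hand":1},
  {"offset":[-0.2,0.35,-0.2],"dr":[0,-0.15,0],"hand":-1},
  {"offset":[0,0,0],"dr":[0,0,0],"hand":-1},
  {"offset":[0,0,0],"dr":[0,0,0],"hand":-1},
  {"offset":[0,0,0],"dr":[0,0,0],"hand":-1},
])

```text
time_s: 14.8
eef_pos: [529.1, -100.2, 253.8]
ee_rot: [0.004, 0.995, -0.046, 0.086]
force: [-0.2, 0.1, -0.3]
grip_width: 0.331
grip_force: 0.0
```

Run:
```python
from h import *
W=ctrl.camera_info('wrist');print(np.round(W["R"],3).tolist(),np.round(W["t"],1).tolist())
I={n:ctrl.capture(n)[:,:,::-1] for n in("wrist","scene","side")}
for k,v in I.items(): cv2.imwrite(f"pics/{k}6.png",v)
out=np.zeros((600,800,3),np.uint8)
out[:384,:512]=I["wrist"]
out[:288,512:]=cv2.resize(I["scene"][190:262,200:272],(288,288),interpolation=2)
out[300:588,512:]=cv2.resize(I["scene"][140:212,145:217],(288,288),interpolation=2)
out[390:600,:510]=cv2.resize(I["side"][130:200,200:370],(510,210),interpolation=2)
cv2.imwrite("pics/m6.png",out)
# predicted lever grip
o=np.array([687.85,-127.8]);
```

```text
[[-0.093, -0.996, 0.001], [-0.985, 0.093, 0.142], [-0.142, 0.013, -0.99]] [-49.7, 527.3, 487.7]
```

View pics/m6.png

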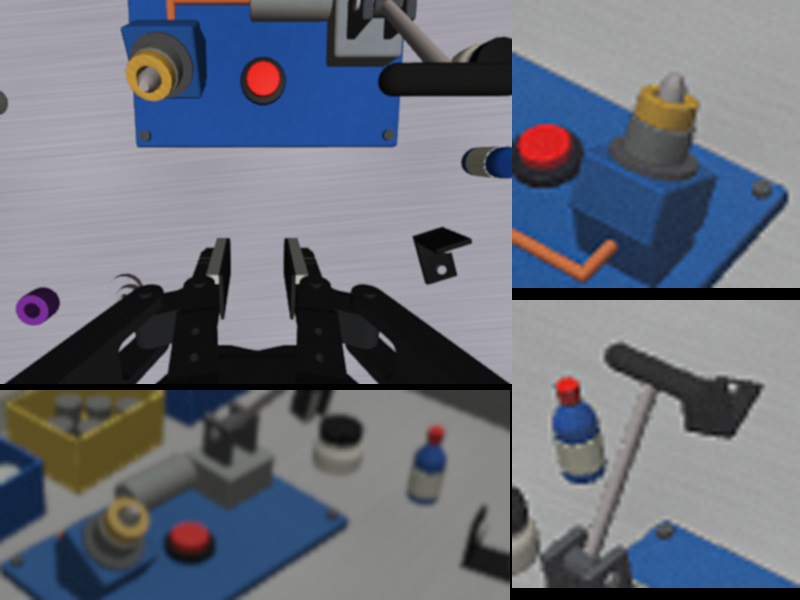

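The collar sits on the roller, level, with the post tip showing above it. The handle's +y end is at wrist (381,79), its -y end at scene (170.8,154.3), and the arm joins it at scene (179,161.3). The bracket lies on the operator side, at wrist (440,255).

Run:
```python
from h import *
S,W=ctrl.camera_info("scene"),ctrl.camera_info("wrist")
x=np.array([.9959,-.0908]);y=np.array([.0908,.9959]);o=np.array([687.85,-127.8])
E=plane(W,(380,79.5),212.9);E2=plane(S,(170.5,154.3),212.9);M=plane(S,(179,161.3),212.9)
for n,X in(("+y end",E),("-y end",E2),("mid",M),("bracket",plane(W,(440,255),15)),("bottle",plane(W,(488,162),60)),("jar",plane(S,(141,194),50))): r=X[:2]-o;print(n,X.round(1),"press",r@x,r@y)
g=cv2.imread('pics/wrist6.png',0);print(g[50:110:2,450].tolist(),g[79,370:400].tolist())
# pivot from scene crop (595,548)->
P=plane(S,(145+(596-512)/4,140+(548-300)/4),98);r=P[:2]-o;print("pivot",P,r@x,r@y)
for r0 in((450,63),(450,95)):print(plane(W,r0,212.9))
```

```text
+y end [ 621.3 -185.5  212.9] press -61.00952709478105 -63.48926132643886
-y end [ 616.7 -268.5  212.9] press -58.09971504780364 -146.61813675784038
mid [ 631.7 -226.4  212.9] press -46.94222489612132 -103.2600933720248
bracket [ 420.6 -341.9   15. ] press -246.71186690319516 -237.5202088943092
bottle [ 547.  -370.9   60. ] press -118.20899567259968 -254.8577324788105
jar [ 664.6 -378.1   50. ] press -0.42475934599505294 -251.35935918743817
[163, 160, 161, 161, 155, 129, 72, 19, 22, 25, 24, 25, 22, 25, 23, 23, 24, 25, 21, 18, 20, 16, 14, 107, 163, 162, 159, 159, 166, 165] [76, 75, 75, 75, 74, 76, 73, 59, 39, 16, 7, 11, 9, 12, 14, 15, 16, 17, 15, 18, 20, 18, 21, 19, 21, 24, 24, 22, 23, 25]
pivot [ 694.09270327 -245.34593306   98.        ] 16.89027890527304 -116.49715727634889
[ 627.12826605 -229.15534578  212.9       ]
[ 607.87070858 -229.14179986  212.9       ]
```

```bash
python3 -c "
from h import *
plan([617.5,-228,240],Rt(-5.2,0))"
```

```text
n 4 dr each [ 0.    -0.055 -0.   ]
[0.2, 0.249, 0.064]
[0.202, 0.249, 0.056]
[0.204, 0.249, 0.047]
[0.206, 0.249, 0.038]
```

arm_command([
  {"offset":[0.2,0.249,0.064],"dr":[0,-0.055,0],"hand":-1},
  {"offset":[0.202,0.249,0.056],"dr":[0,-0.055,0],"hand":-1},
  {"offset":[0.204,0.249,0.047],"dr":[0,-0.055,0],"hand":-1},
  {"offset":[0.206,0.249,0.038],"dr":[0,-0.055,0],"hand":-1},
  {"offset":[0,0,0],"dr":[0,0,0],"hand":-1},
  {"offset":[0,0,0],"dr":[0,0,0],"hand":-1},
  {"offset":[0,0,0],"dr":[0,0,0],"hand":-1},
])

```text
time_s: 15.65
eef_pos: [617.0, -228.1, 241.2]
ee_rot: [0.0, 0.999, -0.046, -0.0]
force: [-0.5, 0.6, 0.9]
grip_width: -0.002
grip_force: 0.0
```

Run:
```python
from h import *
s=ctrl.sense();print(s["eef_pos"])
I={n:ctrl.capture(n)[:,:,::-1] for n in("wrist","scene")}
out=np.zeros((384,800,3),np.uint8);out[:384,:512]=I["wrist"]
out[:288,512:]=cv2.resize(I["scene"][120:192,145:217],(288,288),interpolation=2)
cv2.imwrite("pics/m7.png",out)
plan([617.5,-228,240],Rt(-5.2,0),1)
```

```text
[ 617.02895491 -228.12020097  241.24873414]
n 1 dr each [ 0.001 -0.001 -0.002]
[0.005, -0.002, 0.017]
```

View pics/m7.png

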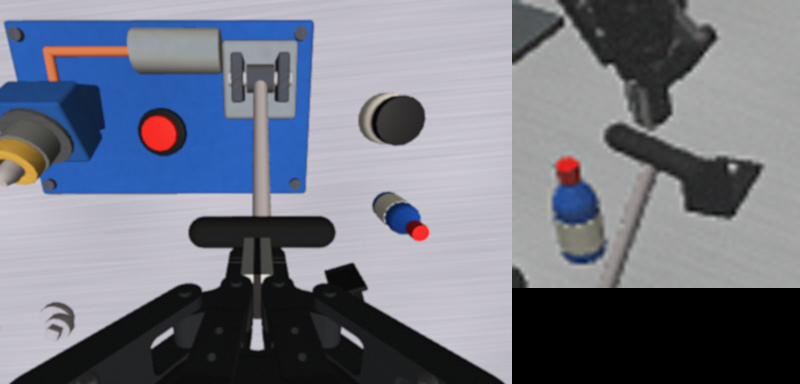

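The shut fingertips hang just above the handle's middle, with the handle at wrist (190–334, 232). Starting the first stroke.

arm_command([
  {"offset":[0,0,0.15],"dr":[0,0,0],"hand":-1},
  {"offset":[-0.05,0,0.08],"dr":[0,0,0],"hand":-1},
  {"offset":[0,0,0],"dr":[0,0,0],"hand":-1},
])

```text
time_s: 16.05
eef_pos: [609.5, -228.0, 216.2]
ee_rot: [0.001, 0.999, -0.046, -0.001]
force: [-8.3, 2.0, 14.5]
grip_width: 0.004
grip_force: 7.3
```

```bash
python3 -c "
from h import *
W=ctrl.camera_info('wrist');print(ctrl.sense()['eef_pos'])
g=ctrl.capture('wrist');cv2.imwrite('pics/w8.png',g[:,:,::-1]);g=g.max(2).astype(int);c=215;print(g[200:290:2,c].tolist())
for al in(50,47,44,41): 
  a=np.radians(al);print(al,[proj(W,np.array([713.5,-236.8,98])+(150+0)*np.array([-np.cos(a)*.9959,np.cos(a)*.0908,np.sin(a)])).round(1).tolist()])"
```

```text
[ 609.50087326 -228.01470486  216.21752912]
[207, 208, 209, 208, 205, 209, 206, 205, 205, 202, 206, 208, 203, 201, 103, 11, 19, 22, 25, 28, 28, 33, 33, 33, 31, 31, 31, 32, 31, 32, 27, 57, 185, 205, 201, 202, 203, 199, 199, 202, 201, 201, 201, 204, 135]
50 [[256.7, 238.9]]
47 [[256.7, 244.1]]
44 [[256.7, 248.3]]
41 [[256.7, 251.5]]
```

arm_command([
  {"offset":[-0.065,0,0.068],"dr":[0,0,0],"hand":-1},
  {"offset":[-0.06,0,0.068],"dr":[0,0,0],"hand":-1},
  {"offset":[-0.05,0,0.072],"dr":[0,0,0],"hand":-1},
  {"offset":[-0.048,0,0.072],"dr":[0,0,0],"hand":-1},
  {"offset":[-0.04,0,0.078],"dr":[0,0,0],"hand":-1},
  {"offset":[-0.036,0,0.078],"dr":[0,0,0],"hand":-1},
  {"offset":[-0.048,0,0.12],"dr":[0,0,0],"hand":-1},
  {"offset":[0,0,0],"dr":[0,0,0],"hand":-1},
])

```text
time_s: 16.9
eef_pos: [568.1, -224.6, 147.7]
ee_rot: [0.001, 0.999, -0.046, -0.001]
force: [-7.9, -0.2, 11.8]
grip_width: -0.002
grip_force: 5.9
```

```bash
cat >> h.py <<'E'
def lever():
    W=ctrl.camera_info('wrist');print(ctrl.sense()['eef_pos'].round(1));im=ctrl.capture('wrist');cv2.imwrite('pics/lv.png',im[:,:,::-1]);g=im.max(2)
    r=[i for i in range(195,300) if g[i,215]<70];print("handle rows",r[0],r[-1],(r[0]+r[-1])/2)
    for th in(0,.1,.3,.52,.56,.6,.62):
        a=np.radians(50)-th;print(th,proj(W,np.array([713.5,-236.8,98])+150*np.array([-np.cos(a)*.9959,np.cos(a)*.0908,np.sin(a)])).round(1)[1],end='; ')
E
python3 -c "
from h import *
lever()"
```

```text
[ 568.1 -224.6  147.7]
handle rows 228 299 263.5
0 215.6; 0.1 235.2; 0.3 251.1; 0.52 248.4; 0.56 246.6; 0.6 244.5; 0.62 243.3;
```

arm_command([
  {"offset":[-0.01,0,0.03],"dr":[0,0,0],"hand":-1},
  {"offset":[0,0,0],"dr":[0,0,0],"hand":-1},
])

```text
time_s: 17.15
eef_pos: [567.4, -224.5, 145.4]
ee_rot: [0.001, 0.999, -0.046, -0.0]
force: [-9.2, 0.2, 12.2]
grip_width: 0.001
grip_force: 6.2
```

Run:
```python
from h import *
I={n:ctrl.capture(n)[:,:,::-1] for n in("wrist","scene")}
out=np.zeros((384,800,3),np.uint8);out[:384,:512]=I["wrist"]
out[:288,512:]=cv2.resize(I["scene"][140:236,145:241],(288,288),interpolation=2)
cv2.imwrite("pics/m8.png",out)
```

```text
(no output)
```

View pics/m8.png

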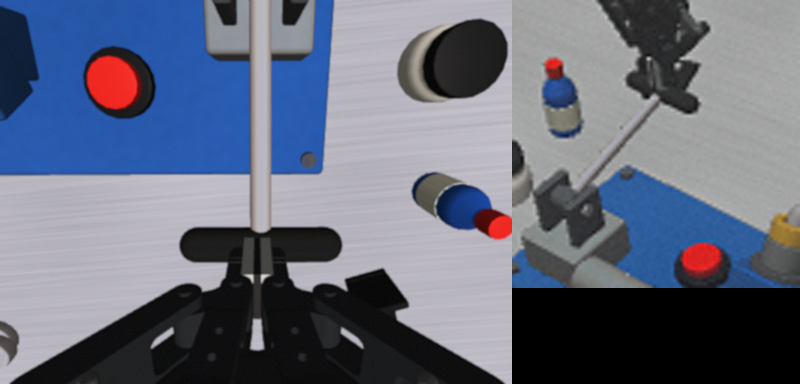

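The handle is down, with its row at about 244.5, which matches about 0.6 rad. I'll push until the stop is felt, then come back up.

arm_command([
  {"offset":[-0.005,0,0.03],"dr":[0,0,0],"hand":-1},
  {"offset":[0,0,0],"dr":[0,0,0],"hand":-1},
])

```text
time_s: 17.45
eef_pos: [567.5, -224.6, 144.6]
ee_rot: [0.002, 0.999, -0.046, 0.001]
force: [-14.0, 4.7, 27.0]
grip_width: 0.0
grip_force: 13.3
```

arm_command([
  {"offset":[0.035,0,-0.13],"dr":[0,0,0],"hand":-1},
  {"offset":[0.06,0,-0.15],"dr":[0,0,0],"hand":-1},
  {"offset":[0.08,0,-0.15],"dr":[0,0,0],"hand":-1},
  {"offset":[0.1,0,-0.15],"dr":[0,0,0],"hand":-1},
  {"offset":[0.13,0,-0.16],"dr":[0,0,0],"hand":-1},
  {"offset":[0,0,-0.15],"dr":[0,0,0],"hand":-1},
  {"offset":[0,0,0],"dr":[0,0,0],"hand":-1},
  {"offset":[0,0,0],"dr":[0,0,0],"hand":-1},
])

```text
time_s: 18.25
eef_pos: [616.0, -228.7, 246.2]
ee_rot: [0.0, 0.999, -0.046, -0.0]
force: [-0.7, -1.0, -0.9]
grip_width: -0.001
grip_force: 0.0
```

```bash
python3 -c "
from h import *
lever();print();plan([617.5,-228,240],Rt(-5.2,0),1)"
```

```text
[ 616.  -228.7  246.2]
handle rows 213 299 256.0
0 227.0; 0.1 235.5; 0.3 244.0; 0.52 243.3; 0.56 242.4; 0.6 241.2; 0.62 240.5; 
n 1 dr each [ 0.     0.002 -0.003]
[0.014, -0.007, 0.045]
```

arm_command([
  {"offset":[0,0,0.2],"dr":[0,0,0],"hand":-1},
  {"offset":[-0.09,0,0.1],"dr":[0,0,0],"hand":-1},
  {"offset":[-0.085,0,0.105],"dr":[0,0,0],"hand":-1},
  {"offset":[-0.07,0,0.105],"dr":[0,0,0],"hand":-1},
  {"offset":[-0.06,0,0.11],"dr":[0,0,0],"hand":-1},
  {"offset":[-0.045,0,0.11],"dr":[0,0,0],"hand":-1},
  {"offset":[-0.055,0,0.148],"dr":[0,0,0],"hand":-1},
  {"offset":[0,0,0],"dr":[0,0,0],"hand":-1},
])

```text
time_s: 19.1
eef_pos: [567.6, -225.1, 144.7]
ee_rot: [0.002, 0.999, -0.047, 0.001]
force: [-9.7, 2.5, 23.2]
grip_width: -0.002
grip_force: 11.2
```

arm_command([
  {"offset":[0,0,0],"dr":[0,0,0],"hand":-1},
  {"offset":[0,0,0],"dr":[0,0,0],"hand":-1},
])

```text
time_s: 19.3
eef_pos: [567.6, -225.1, 144.4]
ee_rot: [0.002, 0.999, -0.047, 0.001]
force: [-10.0, 3.4, 29.3]
grip_width: -0.001
grip_force: 14.2
```

arm_command([
  {"offset":[0.035,0,-0.13],"dr":[0,0,0],"hand":-1},
  {"offset":[0.06,0,-0.15],"dr":[0,0,0],"hand":-1},
  {"offset":[0.08,0,-0.15],"dr":[0,0,0],"hand":-1},
  {"offset":[0.1,0,-0.15],"dr":[0,0,0],"hand":-1},
  {"offset":[0.13,0,-0.16],"dr":[0,0,0],"hand":-1},
  {"offset":[0,0,-0.14],"dr":[0,0,0],"hand":-1},
  {"offset":[0,0,0],"dr":[0,0,0],"hand":-1},
  {"offset":[0,0,0],"dr":[0,0,0],"hand":-1},
])

```text
time_s: 20.1
eef_pos: [615.8, -229.0, 245.1]
ee_rot: [-0.0, 0.999, -0.047, -0.001]
force: [-0.4, -0.8, 0.3]
grip_width: 0.004
grip_force: 0.0
```

```bash
python3 -c "
from h import *
lever()"
```

```text
[ 615.8 -229.   245.1]
handle rows 213 299 256.0
0 227.4; 0.1 235.9; 0.3 244.3; 0.52 243.5; 0.56 242.5; 0.6 241.3; 0.62 240.6;
```

Third stroke.

arm_command([
  {"offset":[0,0,0.195],"dr":[0,0,0],"hand":-1},
  {"offset":[-0.09,0,0.1],"dr":[0,0,0],"hand":-1},
  {"offset":[-0.085,0,0.105],"dr":[0,0,0],"hand":-1},
  {"offset":[-0.07,0,0.105],"dr":[0,0,0],"hand":-1},
  {"offset":[-0.06,0,0.11],"dr":[0,0,0],"hand":-1},
  {"offset":[-0.045,0,0.11],"dr":[0,0,0],"hand":-1},
  {"offset":[-0.055,0,0.143],"dr":[0,0,0],"hand":-1},
  {"offset":[0,0,0],"dr":[0,0,0],"hand":-1},
])

```text
time_s: 20.95
eef_pos: [567.4, -225.2, 144.9]
ee_rot: [0.001, 0.999, -0.047, 0.001]
force: [-8.0, 1.5, 20.1]
grip_width: -0.002
grip_force: 8.9
```

arm_command([
  {"offset":[0,0,0],"dr":[0,0,0],"hand":-1},
  {"offset":[0,0,0],"dr":[0,0,0],"hand":-1},
])

```text
time_s: 21.15
eef_pos: [567.3, -225.2, 144.7]
ee_rot: [0.001, 0.999, -0.047, 0.0]
force: [-8.6, 1.2, 23.1]
grip_width: -0.003
grip_force: 11.6
```

arm_command([
  {"offset":[0.035,0,-0.13],"dr":[0,0,0],"hand":-1},
  {"offset":[0.06,0,-0.15],"dr":[0,0,0],"hand":-1},
  {"offset":[0.08,0,-0.15],"dr":[0,0,0],"hand":-1},
  {"offset":[0.1,0,-0.15],"dr":[0,0,0],"hand":-1},
  {"offset":[0.13,0,-0.16],"dr":[0,0,0],"hand":-1},
  {"offset":[0,0,-0.3],"dr":[0,0,0],"hand":-1},
  {"offset":[0,0,-0.2],"dr":[0,0,0],"hand":-1},
  {"offset":[0,0,0],"dr":[0,0,0],"hand":-1},
])

```text
time_s: 21.95
eef_pos: [616.7, -229.5, 293.5]
ee_rot: [0.001, 0.999, -0.047, 0.002]
force: [-0.2, -1.2, 0.2]
grip_width: -0.001
grip_force: 0.0
```

arm_command([
  {"offset":[0,0,0],"dr":[0,0,0],"hand":-1},
  {"offset":[0,0,0],"dr":[0,0,0],"hand":-1},
  {"offset":[0,0,0],"dr":[0,0,0],"hand":-1},
])

```text
time_s: 22.25
eef_pos: [616.0, -229.1, 289.4]
ee_rot: [-0.0, 0.999, -0.047, -0.001]
force: [0.4, 0.6, -0.8]
grip_width: -0.001
grip_force: 0.0
```

Run:
```python
from h import *
I={n:ctrl.capture(n)[:,:,::-1] for n in("wrist","scene")}
out=np.zeros((384,800,3),np.uint8);out[:384,:512]=I["wrist"]
out[:288,512:]=cv2.resize(I["scene"][150:258,160:268],(288,288),interpolation=2)
cv2.imwrite("pics/m9.png",out)
```

```text
(no output)
```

View pics/m9.png

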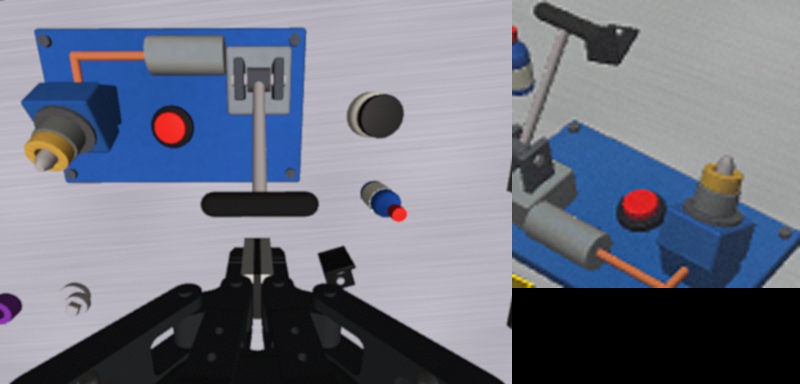

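The lever is back up (handle at wrist (260,204)), the stack is still seated (wrist (55,145)), and the gripper is clear. Handing in.

```bash
python3 -c "
from rig import ctrl
print(ctrl.finish_job())"
```

```text
the job is handed in; nothing more can be done
None
```

I seated the roller and then the collar on the post, pumped the lever through three full strokes with it back up after each, and handed the job in at about 22 s; the hand-in returned no verdict.

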